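Roll two tube offcuts up their sloped gutters to the stop

ROBOT

A 7-joint arm with a two-finger parallel gripper is mounted at the origin on a cart in front of the work surface, level with it; the furniture and walls round the work are solid. World frame = base frame: x ahead of the robot, y to its left, z up, the work surface at z = 0. Lengths are in m, angles in rad, forces in N, time in s.
With the tool pointing down it reaches from about 0.4 to 0.85 m from the base axis. Payload 4.5 kg.
Tool frame: the origin (TCP) lies between the finger pads; the fingertips stand r.finger_overhang ahead of it and the grasp point (between the pads) lies 8 mm behind it (r.finger_overhang is the distance from the TCP to the fingertips, in m); z points along the fingers, x is the direction in which the jaws open and shut, and the axes are right-handed (so a half turn about z gives the same grasp; the last joint's range is limited). The gripper opens to 88 mm and grips with 3 to 60 N. Pads are 18 mm wide; open, the fingers measure 123 mm over their backs; the gripper's body (75 mm by 187 mm) begins 45 mm behind the grasp point.
Start: joints at [0.034, 0.689, -0.195, 1.565, 0.157, 0.902, -0.215], TCP at [0.625, 0, 0.25] pointing down, gripper open.
Joint ranges: [-3.01, 3.01], [-0.46, 2.08], [-1.47, 1.51], [0.13, 2.56], [-1, 4.14], [0.04, 2.09], [-2.66, 2.66]. Speed limits (rad/s): [2.57, 2.57, 3.14, 3.14, 3.14, 3.14, 3.14].

INTERFACE

Orientations are given as a unit quaternion [x, y, z, w].
In Python, from plant import r gives the robot as it stands.
- The arm moves only by the tool move_arm, never from a script. Its argument "targets" is a list that holds one entry, the list of rows, each a list of 7 numbers: the turn, a rotation vector about the world's x, y, z in rad, then the shift along the world's x, y, z in m, then the opening, from 0 (shut) to 1 (fully open). A call has 1 to 5 rows; each row shifts and turns the pose as measured when the row begins; what a row does not reach is not made up. A row lasts 1/10 s, in which the tool goes at most 50 mm and 8.59 degrees, less where a joint would pass 70% of its speed; a pose out of reach is approached as far as the arm can. A call with a gripper value outside its range is refused whole. The fingers move at their own pace and stop on an object; "force" is the grip in N (left out, the last holds). Time passes only in rows, so rows that do not move let the fingers close. It gives the time, the measured TCP pose, the force and the opening at its end, in the units of the state.
- r.get_state(): the state, without advancing time (a new reading comes with each control period).
- r.snapshot(name): name is "scene" or "side" or "wrist"; returns a dict with "frame" (420x560x3 uint8, red, green, blue), "K" (3x3 intrinsics, pixels), "T" (4x4, takes a point from camera to world coordinates). Camera axes: x right, y up, looking along -z (the intrinsics and any distortion apply to the point x, -y, -z); pixel columns grow to the right and rows downward; lengths in m; the calibration is good to about 2 mm. The wrist camera is an equidistant fisheye: a pixel r from the principal point sees the ray r / f radians off the axis. A picture is of the moment at which its call begins. There is no depth.
- r.finish_job(): hands the job in, once; it reports no verdict.
Trained networks look in a picture, given as the dict that the camera call returned (one of the last four; its "shot" number tells which), for a name from the list of things; names that differ only in an ending like _2 or _b are one class to them, and where a whole thing is asked for, a point or a joint stands for the part that bears it (a point fixed in the world has none). Each returns a list of dicts, best first, with "score" (0 to 1); they miss things now and then, are a little off and sometimes report something else, mostly with a low value. They report only what shows in the picture. A call takes as long as a camera call. They do not tell look-alikes from the thing itself.
- r.find_in(picture, query): "centre" ([row, column] in pixels, amid what is visible of it).
The state is a dict: "clock": time; "q": joint angles; "qd": joint speeds; "joint_torque": joint torques, N m; "tool_pos": TCP position; "eef_rot": TCP orientation; "contact_force": force on the tool from outside, world axes, zero at the start; "moment": the same for the moment, N m; "opening": opening from 0.0 (shut) to 1.0 (fully open).
Only numpy, scipy, OpenCV 4.12 (cv2) and the standard library are available. Lean on these libraries where they do the work, as an engineer would, in place of code of your own. Each camera call takes 0.05 s, during which the arm holds its last target. There are 200 camera calls.

TASK

Two short round tubes, a thick one and a thin one, lie at the low end of the sloped two-lane gutter rack. With the outside of the fingers, gently push each one up its own gutter and over the crest, so that it drops against the stop plate at the top and does not roll back. Do not pinch or lift the tubes, leave everything else on the table where it is, and finish clear of everything.

Things in the scene. Friction and masses are not known exactly. Their poses are not given: they have to be found in the camera images.
- rack: sloped two-lane gutter rack fixed to the table, 200x160x66 mm: aluminium floors, dark steel rails. Origin: centre of its underside, on the table; x points uphill along the gutters, y to their left, z up. Two gutters side by side, centred at y = +37 and -37 mm, each 68 mm wide between rails 12 mm above the floor. A low lip crosses the low end, x = -100 to -92 mm, top 17 mm above the table.
- ramp (a point): point on the ramp floor, mid line, low end (rack x = -95 mm, 12 mm above the table). x points up the slope, y to the left, z square to the floor: a tube on the ramp has its middle one radius up z. The floor rises at 8 degrees to the crest.
- crest (a point): the crest of the gutter floors on the rack's mid line: rack x = +45 mm, floor 31.7 mm above the table; axes as the rack's. Beyond it the floor falls at 10 degrees over 47 mm to the stop. A tube let go short of the crest rolls back down to the lip; one pushed past it rolls on to the stop by itself and stays.
- stop (a point): middle of the face of the dark stop plate that crosses the upper end of both gutters: rack x = +92 mm, this point 45 mm above the table; axes as the rack's. The plate is upright, 8 mm thick, its top 66 mm above the table.
- thick_tube: thicker of two short plain grey steel tubes: 44 mm across, 60 mm long, 0.13 to 0.25 kg, smooth (friction about 0.3). Loose; lies across either gutter at the low end against the lip, middle near rack x = -80 mm. Origin: its middle, on its axis; y runs along it, x and z turn as it rolls. Home against the stop: middle at rack x = +70 mm, 50 mm above the table.
- thin_tube: thinner of two short plain grey steel tubes: 32 mm across, 60 mm long, 0.08 to 0.17 kg, smooth (friction about 0.3). Loose; lies across the other gutter at the low end against the lip, middle near rack x = -82 mm. Origin: its middle, on its axis; y runs along it, x and z turn as it rolls. Home against the stop: middle at rack x = +76 mm, 42 mm above the table.
- flux_tin: round tin with a screw lid, 75 mm across, 48 mm high, standing near the low end of the rack, to its right. Origin: centre of its underside. To be left alone.
- long_offcut: thin mitred tube offcut, 19 mm thick, 150 mm long, lying on the table near the low end of the rack, to its left, along its y axis. Origin: centre of its underside. To be left alone.
- dropout: flat pierced steel plate 44x80x8 mm lying beyond the rack to the right. Origin: centre of its underside. To be left alone.
- headtube: wide tube standing on end, 49 mm across, 110 mm high, left of the rack near the table's edge. Origin: centre of its underside. To be left alone.
Things that resemble listed ones, but are neither listed nor needed, are in the scene too. What is shaped like the thin_tube but green is not meant. What is shaped like the thick_tube but pink is not meant.

How it is judged:
At the end, for the whole second after the job is handed in: Both tubes lie at rest across the gutters behind the crest, against the stop plate (middle within 7 mm short of its home place along the rack, down on the floor within 3 mm, square across within 0.2 rad, slower than 20 mm/s) (x of thick_tube in the frame of rack between 0.063 and 0.075 m and y of thick_tube in the frame of rack between -0.05 and 0.05 m and z of thick_tube in the frame of ramp below 0.025 m and angle between the y axis of each of thick_tube, thin_tube and the y axis of rack, either way round below 0.2 rad and linear speed of each of thick_tube, thin_tube below 0.02 m/s and x of thin_tube in the frame of rack between 0.069 and 0.081 m and y of thin_tube in the frame of rack between -0.05 and 0.05 m and z of thin_tube in the frame of ramp below 0.019 m); the robot touches nothing.
It fails at once if the thick tube is lifted more than 10 mm off the gutter floor (z of thick_tube in the frame of ramp above 0.032 m).
It fails at once if the thick tube is pinched or pressed with more than 35 N (contact force between the fingers and thick_tube above 35 N).
It fails at once if the thin tube is lifted more than 10 mm off the gutter floor (z of thin_tube in the frame of ramp above 0.026 m).
It fails at once if the thin tube is pinched or pressed with more than 35 N (contact force between the fingers and thin_tube above 35 N).
It fails at once if one of the other things on the table is moved more than 25 mm (distance of any of flux_tin, long_offcut, dropout, headtube from where it was at the start of the episode above 0.025 m).
It also fails if it takes over 56 s, if anything falls off the work surface, if the arm or the gripper's body presses on something with over 40 N, if the wrist force passes 120 N, or if a joint passes its speed limit or range.

## Working session

There is one attempt and no reset: what is moved stays moved. The work goes in short steps, Python scripts to look and compute and a tool call to move; the robot and the scene stay as the last step left them, time stands still between calls to the robot, and variables do not carry over. Pictures are saved under pics/ and viewed, about 8 in all and at most 12, crops included, and the job is handed in when it is done.

Besides the shell and the picture viewer there is one more tool, called after "Call:" as name([rows], argument=value, ...), one row to a line, values as JSON. move_arm: Moves the arm, as the interface text tells. Its arguments: {"type":"object","properties":{"targets":{"type":"array","items":{"type":"array","items":{"type":"array","items":{"type":"number"}}}},"force":{"type":"number"}},"required":["targets"]}

```bash
mkdir -p pics; ls; python3 - <<'E'
from plant import r
import cv2,numpy as np
a=r.snapshot("scene");b=r.snapshot("side")
cv2.imwrite("pics/a.png",a["frame"][:,:,::-1]);cv2.imwrite("pics/b.png",b["frame"][:,:,::-1])
for n,p in(("scene",a),("side",b)):
  print(n,p["K"].tolist(),np.round(p["T"],4).tolist(),[k for k in p])
  for q in["rack","thick_tube","thin_tube","flux_tin","long_offcut","dropout","headtube"]:
    print(q,[(np.round(d["centre"]).tolist(),round(d["score"],2)) for d in r.find_in(p,q)][:4])
print(r.finger_overhang,r.get_state())
E
```

```text
pics
scene [[506.7472149880131, 0.0, 269.1214301466578], [0.0, 506.7472149880131, 215.08819882109762], [0.0, 0.0, 1.0]] [[-0.4838, 0.4859, -0.7279, -0.4743], [-0.875, -0.2524, 0.4132, 0.7814], [0.0171, 0.8368, 0.5472, 0.8113], [0.0, 0.0, 0.0, 1.0]] ['frame', 'K', 'T', 'shot']
rack [([226.0, 252.0], 0.65)]
thick_tube [([238.0, 282.0], 0.89), ([211.0, 306.0], 0.8)]
thin_tube [([249.0, 256.0], 0.85), ([258.0, 328.0], 0.75)]
flux_tin [([226.0, 349.0], 0.98)]
long_offcut [([288.0, 253.0], 0.82)]
dropout [([184.0, 304.0], 0.69)]
headtube [([254.0, 199.0], 0.83), ([240.0, 284.0], 0.37)]
side [[543.7769012244696, 0.0, 283.1268782218151], [0.0, 543.7769012244696, 215.42189084249173], [0.0, 0.0, 1.0]] [[0.8719, 0.2908, -0.3939, -0.0242], [-0.4894, 0.5416, -0.6835, -0.7686], [0.0146, 0.7887, 0.6146, 0.9541], [0.0, 0.0, 0.0, 1.0]] ['frame', 'K', 'T', 'shot']
rack [([222.0, 281.0], 0.9)]
thick_tube [([257.0, 311.0], 0.77), ([236.0, 252.0], 0.55), ([228.0, 191.0], 0.2)]
thin_tube [([217.0, 237.0], 0.72), ([270.0, 222.0], 0.58)]
flux_tin [([292.0, 273.0], 0.95)]
long_offcut [([227.0, 195.0], 0.82)]
dropout [([265.0, 384.0], 0.62)]
headtube [([182.0, 223.0], 0.83)]
0.011 {'clock': 0.8, 'q': array([ 0.03380578,  0.68906615, -0.19459762,  1.56528681,  0.15730142,
        0.90252568, -0.2151283 ]), 'qd': array([-0.00099785,  0.00085577,  0.00036058, -0.00095722,  0.00198745,
       -0.00124778,  0.00048835]), 'joint_torque': array([ 7.06826495e-05, -5.27456152e+01, -1.26666673e+00, -1.53740877e+01,
       -5.17707726e-02, -8.95506491e-04,  1.43933556e-05]), 'tool_pos': array([6.25024411e-01, 1.87030921e-05, 2.49767322e-01]), 'eef_rot': array([ 9.99999999e-01, -7.14552913e-06,  4.87815134e-05, -1.94845838e-06]), 'contact_force': array([-0.7249886 , -0.16921878, -0.95886005]), 'moment': array([-0.04288462, -0.03661421, -0.02451709]), 'opening': 0.9971683917665801}
```

View both.

```bash
python3 - <<'E'
import cv2,numpy as np
a=cv2.imread("pics/a.png")[130:330,150:400];b=cv2.imread("pics/b.png")[130:330,150:430]
a=cv2.resize(a,None,fx=3,fy=3,interpolation=2);b=cv2.resize(b,None,fx=2.8,fy=2.8,interpolation=2)
cv2.imwrite("pics/a2.png",a);cv2.imwrite("pics/b2.png",b)
E
```

```text
(no output)
```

View pics/a2.png

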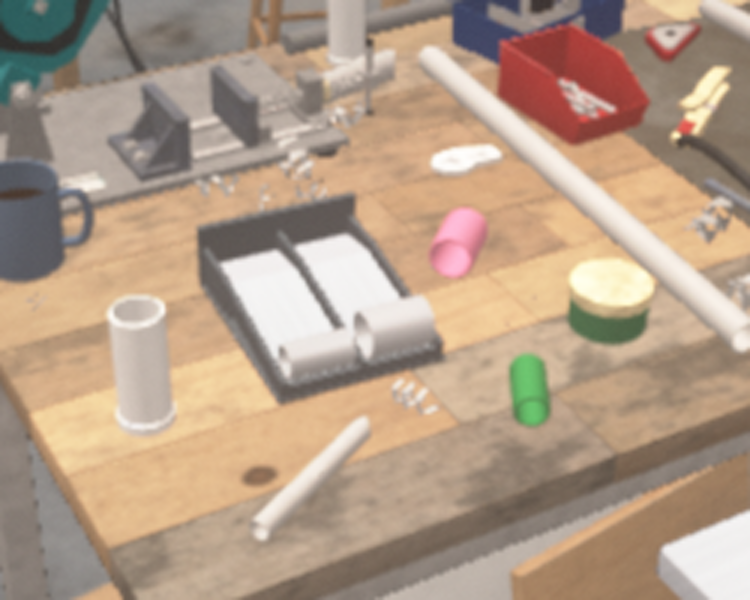

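View pics/b2.png

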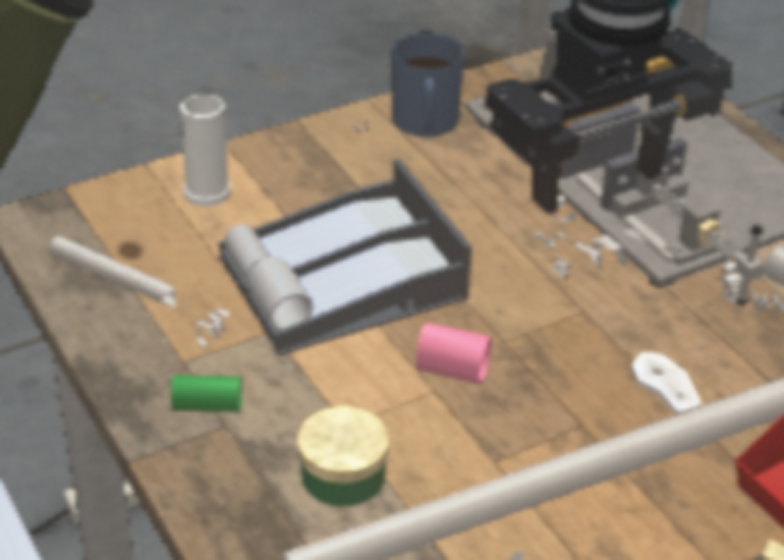

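```bash
cat > h.py <<'E'
import numpy as np
A=(np.array([[506.747,0,269.121],[0,506.747,215.088],[0,0,1]]),np.array([[-0.4838,0.4859,-0.7279,-0.4743],[-0.875,-0.2524,0.4132,0.7814],[0.0171,0.8368,0.5472,0.8113],[0,0,0,1]]))
B=(np.array([[543.777,0,283.127],[0,543.777,215.422],[0,0,1]]),np.array([[0.8719,0.2908,-0.3939,-0.0242],[-0.4894,0.5416,-0.6835,-0.7686],[0.0146,0.7887,0.6146,0.9541],[0,0,0,1]]))
def proj(C,P):
    K,T=C; c=(np.asarray(P)-T[:3,3])@T[:3,:3]; c=c*[1,-1,-1]; u=c@K.T; return u[...,:2]/u[...,2:]
def ray(C,uv,z):
    K,T=C; d=np.linalg.solve(K,[uv[0],uv[1],1])*[1,-1,-1]; d=T[:3,:3]@d; return T[:3,3]+d*(z-T[2,3])/d[2]
def rackw(p,L):
    c,s=np.cos(p[2]),np.sin(p[2]); L=np.asarray(L,float)
    return np.stack([p[0]+c*L[...,0]-s*L[...,1],p[1]+s*L[...,0]+c*L[...,1],L[...,2]],-1)
E
python3 - <<'E'
from h import *
from scipy.optimize import least_squares
import cv2
a=[((282,397),(-100,80,0)),((442,355),(-100,-80,0)),((200,230),(100,80,66)),((355,197),(100,-80,66))]
b=[((281,350),(-100,-80,0)),((467,295),(100,-80,0)),((469,250),(100,-80,66)),((398,163),(100,80,66)),((222,247),(-100,80,20))]
ua=np.array([x[0] for x in a])/3+[150,130];ub=np.array([x[0] for x in b])/2.8+[150,130]
la=np.array([x[1] for x in a])/1e3;lb=np.array([x[1] for x in b])/1e3
f=lambda p:np.r_[(proj(A,rackw(p,la))-ua).ravel(),(proj(B,rackw(p,lb))-ub).ravel()]
s=least_squares(f,[.6,0,.0],loss='soft_l1');p=s.x
print(p,np.round(f(p),1))
def tubew(C,r,c,z):print(ray(C,(c,r),z))
tubew(A,238,282,.036);tubew(B,236,252,.036);tubew(A,249,256,.03);tubew(B,217,237,.03)
for n,w in(("thick",(-80,-37,36)),("thin",(-82,37,30))):
  P=rackw(p,np.array(w)/1e3);print(n,P,proj(A,P),proj(B,P))
# overlay
L=[]
for y in(-80,80):L+=[[(-100,y,0),(100,y,0)],[(100,y,0),(100,y,66)]]
for x,z in((-100,0),(-100,17),(100,66),(92,66),(45,32)):L+=[[(x,-80,z),(x,80,z)]]
ims=[]
for C,fn,k in((A,"pics/a.png",3),(B,"pics/b.png",3)):
  im=cv2.resize(cv2.imread(fn)[170:290,190:340],None,fx=k,fy=k,interpolation=2)
  for l in L:
    q=((proj(C,rackw(p,np.array(l)/1e3))+.5-[190,170])*k).astype(int);cv2.line(im,tuple(map(int,q[0])),tuple(map(int,q[1])),(0,0,255),1)
  ims.append(im[:, :400] if C is A else im)
h=min(i.shape[0] for i in ims);cv2.imwrite("pics/c.png",np.hstack([cv2.resize(i,None,fx=.9,fy=.9) for i in ims]))
E
```

```text
[ 0.52829234  0.25018327 -0.06863646] [-0.2  2.   2.1  0.8 -0.9 -2.5 -0.2 -3.2 -0.8  2.9  0.9  2.   1.5 -1.
  0.2 -1.6 -2.  -1.1]
[0.44560197 0.21905432 0.036     ]
[0.44956832 0.21457326 0.036     ]
[0.44195471 0.29777714 0.03      ]
[0.45284754 0.31294657 0.03      ]
thick [0.44594314 0.218757   0.036     ] [282.04829967 237.86029387] [250.02687925 235.51721729]
thin [0.44902296 0.29271993 0.03      ] [256.47942502 246.93890848] [238.92024196 221.45357075]
```

View pics/c.png

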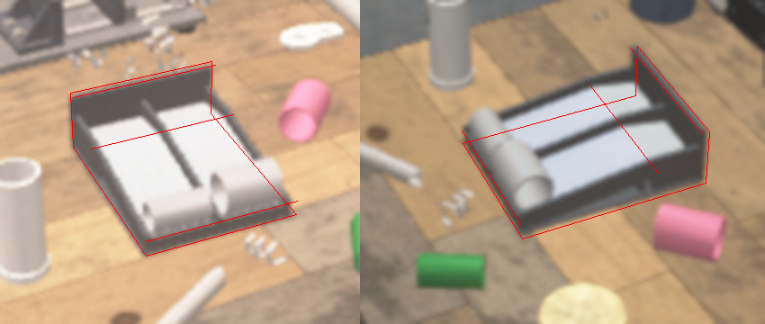

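```bash
python3 - <<'E'
from h import *
p=[.5283,.2502,-.0686];c,s=np.cos(p[2]),np.sin(p[2])
for n,C,r,cc,z in(("head",A,254,199,.055),("head",B,182,223,.055),("offcut",A,288,253,.01),("offcut",B,227,195,.01),("tin",A,226,349,.024),("tin",B,292,273,.024)):
  w=ray(C,(cc,r),z);d=w[:2]-p[:2];print(n,w,[c*d[0]+s*d[1],-s*d[0]+c*d[1]])
E
```

```text
head [0.45907011 0.44535176 0.055     ] [np.float64(-0.08244397234467486), np.float64(0.18994730821859301)]
head [0.47522783 0.45224061 0.055     ] [np.float64(-0.06679645440513345), np.float64(0.19792749951427505)]
offcut [0.3332767  0.36278999 0.01      ] [np.float64(-0.20228220726112547), np.float64(0.09895706474236067)]
offcut [0.34286417 0.35057316 0.01      ] [np.float64(-0.19187987094043238), np.float64(0.08742615056686445)]
tin [0.42307933 0.01765735 0.024     ] [np.float64(-0.08903326463030223), np.float64(-0.23920817844178738)]
tin [0.40720388 0.02107873 0.024     ] [np.float64(-0.10510590288178104), np.float64(-0.23688304839799548)]
```

Call:
move_arm([
  [[0,0,-0.069,-0.04,0.05,0,0],[0,0,0,-0.04,0.05,0,0],[0,0,0,-0.04,0.05,0,0],[0,0,0,-0.04,0.05,0,0],[0,0,0,0,0,0,0]],
], force=20)

```text
clock: 1.3
tool_pos: [0.4928, 0.1636, 0.2499]
eef_rot: [0.999, -0.039, 0.002, -0.0]
contact_force: [-0.3, 0.4, 0.3]
opening: 0.569
```

Call:
move_arm([
  [[0,0,0.145,-0.015,0.02,0,0],[0,0,0.145,-0.015,0.02,0,0],[0,0,0.145,-0.015,0.02,0,0],[0,0,0.145,-0.015,0.02,0,0],[0,0,0.145,0,0,0,0]],
])

```text
clock: 1.8
tool_pos: [0.4314, 0.2474, 0.2513]
eef_rot: [0.945, 0.327, 0.005, -0.002]
contact_force: [0.6, 0.2, -0.2]
opening: 0.121
```

Call:
move_arm([
  [[0,0,0.145,0,0,0,0],[0,0,0.145,0,0,0,0],[0,0,0.145,0,0,0,0],[0,0,0.145,0,0,0,0],[0,0,0.145,0,0,0,0]],
])

```text
clock: 2.3
tool_pos: [0.4332, 0.2474, 0.2522]
eef_rot: [0.761, 0.648, 0.005, -0.003]
contact_force: [0.8, -0.6, 0.7]
opening: 0.005
```

```bash
python3 - <<'E'
from plant import r
import cv2,numpy as np,pickle
a=r.snapshot("wrist");pickle.dump(a,open("w.pkl","wb"))
im=a["frame"][:,:,::-1];cv2.imwrite("pics/w.png",cv2.resize(im,None,fx=1.42,fy=1.42,interpolation=2))
s=r.get_state();print(a["K"],np.round(a["T"],3),s["tool_pos"],s["eef_rot"],s["q"],s["opening"])
E
```

```text
[[325.1922621    0.         277.7498626 ]
 [  0.         325.1922621  209.32262133]
 [  0.           0.           1.        ]] [[ 0.159 -0.938 -0.309  0.353]
 [ 0.987  0.155  0.039  0.259]
 [ 0.012 -0.311  0.95   0.387]
 [ 0.     0.     0.     1.   ]] [0.43340302 0.247035   0.25208023] [ 0.75987513  0.65004425  0.00500069 -0.00269416] [-0.22636692  0.56942676 -0.59836914  1.93108196  0.44650192  0.76463119
  0.33831224] 0.0029350711137386158
```

View pics/w.png

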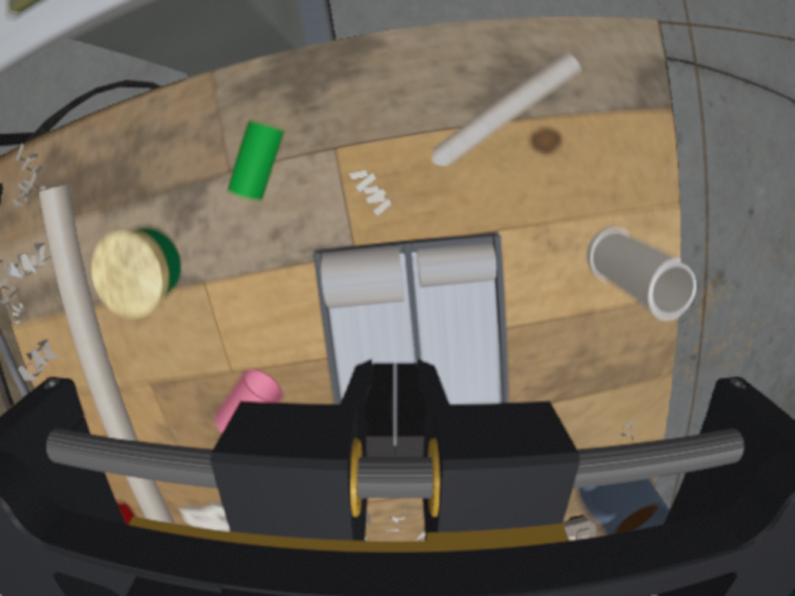

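```bash
cat >> h.py <<'E'
import pickle
def fray(a,uv,z):
    K,T=a["K"],a["T"]; v=(np.array(uv)-[K[0,2],K[1,2]])/K[0,0]; th=np.hypot(*v)
    d=np.r_[v/th*np.sin(th),np.cos(th)]*[1,-1,-1]; d=T[:3,:3]@d; return T[:3,3]+d*(z-T[2,3])/d[2]
E
python3 - <<'E'
from h import *
a=pickle.load(open("w.pkl","rb"))
for n,u,z in(("lowR",(316,251),.022),("lowL",(499,234),.022),("railR",(334,402),.047),("railL",(506,402),.047),("midlow",(408,243),.022),("midhi",(413,362),.042),
 ("thickR",(322,277),.036),("thickL",(405,275),.036),("thickTopLow",(362,252),.042),("thick hi",(365,304),.045),("thinL",(495,262),.03),("thinR",(416,266),.03)):
  print(n,np.round(fray(a,np.array(u)/1.42,z),4))
p=[.5283,.2502,-.0686]
print(rackw(p,np.array([(-100,-80,22),(-100,80,22),(-80,-37,36),(-82,37,30)])/1e3))
s=np.array([.75987513,.65004425,.00500069,-.00269416])
from scipy.spatial.transform import Rotation as R
print(R.from_quat(s).as_matrix())
E
```

```text
lowR [0.4227 0.1877 0.022 ]
lowL [0.4325 0.3373 0.022 ]
railR [0.5489 0.1792 0.047 ]
railL [0.5753 0.3263 0.047 ]
midlow [0.4287 0.2625 0.022 ]
midhi [0.5242 0.2514 0.042 ]
thickR [0.4416 0.1909 0.036 ]
thickL [0.4508 0.2561 0.036 ]
thickTopLow [0.4257 0.2265 0.042 ]
thick hi [0.4665 0.2216 0.045 ]
thinL [0.4533 0.3299 0.03  ]
thinR [0.4465 0.2659 0.03  ]
[[0.42305151 0.17724279 0.022     ]
 [0.4340189  0.33686646 0.022     ]
 [0.44595195 0.21877072 0.036     ]
 [0.44902908 0.29273376 0.03      ]]
[[ 0.15483494  0.98793186  0.00409715]
 [ 0.98787797 -0.15487043  0.01059579]
 [ 0.01110245  0.00240689 -0.99993547]]
```

Call:
move_arm([
  [[0,0,0.041,-0.016,0.0265,0,0],[0,0,0.041,-0.016,0.0265,0,0],[0,0,0,0,0,-0.04,0],[0,0,0,0,0,-0.04,0],[0,0,0,0,0,-0.03,0]],
])

```text
clock: 2.85
tool_pos: [0.4064, 0.3037, 0.1435]
eef_rot: [0.738, 0.674, 0.013, -0.003]
contact_force: [0.0, 0.2, -0.3]
opening: 0.007
```

```bash
cat > st.py <<'E'
from plant import r
from h import *
from scipy.spatial.transform import Rotation as R
s=r.get_state();p=[.528,.2535,-.073];d=s["tool_pos"][:2]-p[:2];c,n=np.cos(p[2]),np.sin(p[2])
x,y=c*d[0]+n*d[1],-n*d[0]+c*d[1]
M=R.from_quat(s["eef_rot"]).as_matrix()
print("rack",round(x,4),round(y,4),"z",s["tool_pos"][2],"want z",.034+.1405*(x+.095),"yaw err",p[2]+np.pi/2-np.arctan2(M[1,0],M[0,0]),"zaxis",M[:,2],"F",s["contact_force"],s["clock"])
E
python3 st.py
```

```text
rack -0.1249 0.0412 z 0.14353631848417975 want z 0.02979904193283421 yaw err 0.017784896945445494 zaxis [ 0.01453762  0.02143475 -0.99966455] F [ 0.03409061  0.15665733 -0.33780461] 2.85
```

Call:
move_arm([
  [[-0.02,0.014,0.018,-0.006,-0.004,0,0],[0,0,0,0,0,-0.04,0],[0,0,0,0,0,-0.04,0],[0,0,0,0,0,-0.02,0],[0,0,0,0,0,0,0]],
])

```text
clock: 3.35
tool_pos: [0.4029, 0.3, 0.0423]
eef_rot: [0.735, 0.678, 0.0, 0.002]
contact_force: [0.5, -0.3, 0.4]
opening: 0.004
```

```bash
python3 st.py; python3 - <<'E'
from plant import r
import cv2
b=r.snapshot("side")["frame"];w=r.snapshot("wrist")["frame"]
im=cv2.resize(b[150:290,140:340],None,fx=2,fy=2,interpolation=2);w=cv2.resize(w[100:380,80:480],(400,280))
cv2.imwrite("pics/d.png",cv2.hconcat([im,w])[:,:,::-1])
E
```

```text
rack -0.1282 0.0372 z 0.042251748899829994 want z 0.02934116883639614 yaw err 0.0072436452845854316 zaxis [ 0.00237376 -0.00200873 -0.99999517] F [ 0.50075605 -0.31908101  0.40818407] 3.35
```

View pics/d.png

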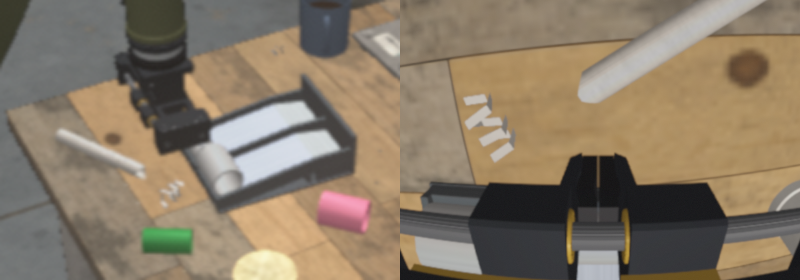

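Call:
move_arm([
  [[0,0,0.007,0,0,-0.011,0],[0,0,0,0.008,-0.0006,0,0],[0,0,0,0.008,-0.0006,0.001,0],[0,0,0,0.008,-0.0006,0.001,0],[0,0,0,0.008,-0.0006,0.001,0]],
])

```text
clock: 3.95
tool_pos: [0.4402, 0.2998, 0.0405]
eef_rot: [0.733, 0.68, 0.006, 0.001]
contact_force: [-0.4, -0.6, 0.7]
opening: 0.006
```

```bash
python3 st.py
```

```text
rack -0.0909 0.0398 z 0.040534156448130354 want z 0.03457219587636902 yaw err 0.0013766950560607505 zaxis [ 0.00962629  0.00583297 -0.99993665] F [-0.35530755 -0.56155296  0.6747507 ] 3.95
```

Call:
move_arm([
  [[-0.005,0.009,0,0,-0.001,-0.006,0],[0,0,0,0.006,-0.001,-0.001,0],[0,0,0,0.006,-0.001,0,0],[0,0,0,0.006,-0.001,0,0],[0,0,0,0.006,-0.001,0,0]],
])

```text
clock: 4.45
tool_pos: [0.4672, 0.2937, 0.0331]
eef_rot: [0.734, 0.68, 0.0, -0.0]
contact_force: [-0.8, -0.0, 0.9]
opening: 0.002
```

```bash
python3 st.py
```

```text
rack -0.0636 0.0357 z 0.03313649696587562 want z 0.03841469184492299 yaw err 0.0035780782412306866 zaxis [-2.08778381e-04  8.93570216e-04 -9.99999579e-01] F [-0.83230935 -0.01545679  0.8616675 ] 4.45
```

Call:
move_arm([
  [[0,0,0,0.006,-0.0004,0.002,0],[0,0,0,0.006,-0.0004,0.002,0],[0,0,0,0.006,-0.0004,0.001,0],[0,0,0,0.006,-0.0004,0.001,0],[0,0,0,0.006,-0.0004,0.001,0]],
])

```text
clock: 4.95
tool_pos: [0.4997, 0.2914, 0.0408]
eef_rot: [0.734, 0.68, -0.0, -0.0]
contact_force: [-0.3, 0.1, 0.2]
opening: 0.007
```

```bash
python3 st.py
```

```text
rack -0.031 0.0357 z 0.040795536672787014 want z 0.04298969929206504 yaw err 0.0034758044811000754 zaxis [-5.34518904e-04  5.55684256e-04 -9.99999703e-01] F [-0.27044668  0.13838173  0.22215435] 4.95
```

Call:
move_arm([
  [[0,0,0,0.006,-0.0004,0.001,0],[0,0,0,0.006,-0.0004,0.001,0],[0,0,0,0.006,-0.0004,0.001,0],[0,0,0,0.006,-0.0004,0.001,0],[0,0,0,0.006,-0.0004,0.001,0]],
])

```text
clock: 5.45
tool_pos: [0.5323, 0.289, 0.0462]
eef_rot: [0.734, 0.68, -0.0, -0.0]
contact_force: [0.0, 0.7, 0.3]
opening: 0.004
```

```bash
python3 st.py; python3 - <<'E'
from plant import r
import cv2
b=r.snapshot("side")["frame"];w=r.snapshot("scene")["frame"]
im=cv2.resize(b[150:290,140:340],None,fx=2,fy=2,interpolation=2);w=cv2.resize(w[160:300,170:370],None,fx=2,fy=2,interpolation=2)
cv2.imwrite("pics/e.png",cv2.hconcat([im,w])[:,:,::-1])
E
```

```text
rack 0.0017 0.0358 z 0.04624958685416606 want z 0.04758788185653131 yaw err 0.0035441756197709395 zaxis [-7.27311438e-04  3.75324339e-04 -9.99999665e-01] F [0.03137935 0.68945561 0.25204991] 5.45
```

View pics/e.png

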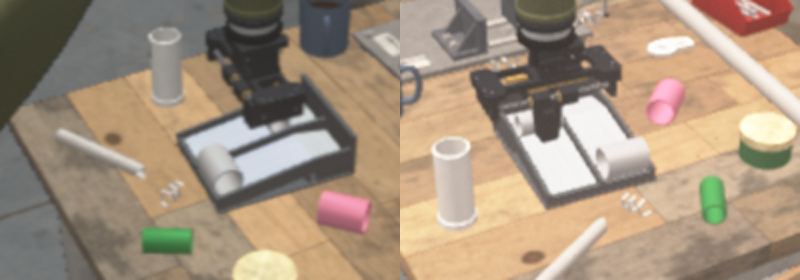

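The thin tube (right panel, about 520,122) is ahead of the finger near the crest; everything else is undisturbed. Continue over the crest.

Call:
move_arm([
  [[0,0,0,0.006,-0.0004,0.001,0],[0,0,0,0.006,-0.0004,0.001,0],[0,0,0,0.006,-0.0004,0.001,0],[0,0,0,0.006,-0.0004,0.001,0],[0,0,0,0.004,-0.0003,0.001,0]],
])

```text
clock: 6.05
tool_pos: [0.5626, 0.2869, 0.0515]
eef_rot: [0.734, 0.679, -0.0, -0.0]
contact_force: [0.1, -0.6, 0.7]
opening: 0.003
```

Call:
move_arm([
  [[0,0,0,0,0,0,0],[0,0,0,-0.01,0.001,0,0],[0,0,0,-0.01,0.001,0.02,0],[0,0,0,-0.01,0,0.03,0],[0,0,0,-0.02,0,0.03,0]],
])

```text
clock: 6.55
tool_pos: [0.5091, 0.2862, 0.129]
eef_rot: [0.735, 0.678, -0.004, -0.0]
contact_force: [-0.4, 0.3, 0.4]
opening: 0.002
```

Call:
move_arm([
  [[0,0,0,-0.03,-0.01,0.02,0],[0,0,0,-0.03,-0.02,0,0],[0,0,0,-0.03,-0.02,0,0],[0,0,0,-0.03,-0.02,0,0],[0,0,0,-0.01,0,0,0]],
])

```text
clock: 7.05
tool_pos: [0.3682, 0.2162, 0.1548]
eef_rot: [0.733, 0.68, -0.001, -0.002]
contact_force: [-0.1, -0.1, -1.1]
opening: 0.005
```

```bash
python3 st.py; python3 - <<'E'
from plant import r
import cv2
b=r.snapshot("side")["frame"];w=r.snapshot("scene")["frame"]
im=cv2.resize(b[150:290,140:340],None,fx=2,fy=2,interpolation=2);w=cv2.resize(w[160:300,170:370],None,fx=2,fy=2,interpolation=2)
cv2.imwrite("pics/f.png",cv2.hconcat([im,w])[:,:,::-1])
E
```

```text
rack -0.1566 -0.0489 z 0.15480212214914638 want z 0.025339505308530193 yaw err 0.0011900191490730183 zaxis [-0.00447406  0.00109983 -0.99998939] F [-0.07823617 -0.13834296 -1.13164671] 7.05
```

View pics/f.png

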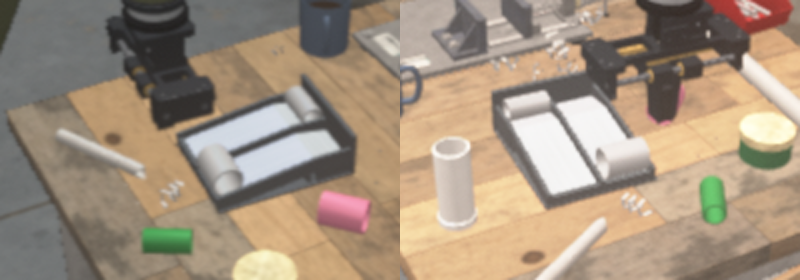

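Call:
move_arm([
  [[0,0,0,0.024,0.01,0,0],[0,0,0,0,0,-0.04,0],[0,0,0,0,0,-0.04,0],[0,0,0,0,0,-0.025,0],[0,0,0,0,0,0,0]],
])

```text
clock: 7.65
tool_pos: [0.3998, 0.2355, 0.0477]
eef_rot: [0.732, 0.682, 0.007, -0.003]
contact_force: [-0.3, -0.3, 0.1]
opening: 0.005
```

```bash
python3 st.py
```

```text
rack -0.1266 -0.0273 z 0.04774212402418623 want z 0.029566576084524027 yaw err -0.0025673113817932247 zaxis [ 0.00580592  0.01465674 -0.99987573] F [-0.34941994 -0.31259793  0.11082136] 7.65
```

Call:
move_arm([
  [[-0.014,0.005,0,-0.001,-0.009,0,0],[0,0,0,0,0,-0.008,0],[0,0,0,0,0,-0.006,0],[0,0,0,0,0,0,0]],
])

```text
clock: 8.05
tool_pos: [0.401, 0.2269, 0.036]
eef_rot: [0.732, 0.681, 0.002, 0.001]
contact_force: [0.3, -0.4, -0.3]
opening: 0.007
```

```bash
python3 st.py
```

```text
rack -0.1247 -0.0358 z 0.036024610095324254 want z 0.029826696318264727 yaw err -0.0017884395492859806 zaxis [ 0.00416897  0.00213384 -0.99998903] F [ 0.3127058  -0.37449106 -0.26330124] 8.05
```

Call:
move_arm([
  [[-0.002,0.004,0,0.005,-0.0006,-0.002,0],[0,0,0,0.005,-0.0006,0,0],[0,0,0,0.006,-0.0006,0,0],[0,0,0,0.006,-0.0006,0,0],[0,0,0,0.006,-0.0006,0.001,0]],
])

```text
clock: 8.55
tool_pos: [0.4306, 0.2236, 0.0381]
eef_rot: [0.732, 0.682, 0.001, 0.0]
contact_force: [-2.0, 0.1, 1.0]
opening: 0.006
```

```bash
python3 st.py
```

```text
rack -0.095 -0.0369 z 0.038050625510402385 want z 0.034005967664232875 yaw err -0.0020210193780081376 zaxis [ 0.0016061   0.00136177 -0.99999778] F [-1.98773384  0.07536996  1.04876282] 8.55
```

Call:
move_arm([
  [[0,0,0,0.006,-0.0004,-0.001,0],[0,0,0,0.006,-0.0004,0,0],[0,0,0,0.006,-0.0004,0,0],[0,0,0,0.006,-0.0004,0.001,0],[0,0,0,0.006,-0.0004,0.001,0]],
])

```text
clock: 9.05
tool_pos: [0.4633, 0.2209, 0.0392]
eef_rot: [0.732, 0.681, 0.001, -0.0]
contact_force: [0.4, 0.3, -0.2]
opening: 0.004
```

```bash
python3 st.py
```

```text
rack -0.0622 -0.0373 z 0.039226877082566475 want z 0.03861113168155344 yaw err -0.000816843225619035 zaxis [ 0.00100971  0.00121136 -0.99999876] F [ 0.40798541  0.28161586 -0.226515  ] 9.05
```

Call:
move_arm([
  [[0,0,0,0.006,-0.0004,0.001,0],[0,0,0,0.006,-0.0004,0.001,0],[0,0,0,0.006,-0.0004,0.001,0],[0,0,0,0.006,-0.0004,0.001,0],[0,0,0,0.006,-0.0004,0.001,0]],
])

```text
clock: 9.55
tool_pos: [0.4958, 0.2185, 0.0447]
eef_rot: [0.732, 0.681, 0.001, -0.0]
contact_force: [-0.8, -0.8, 0.8]
opening: 0.006
```

Call:
move_arm([
  [[0,0,0,0.006,-0.0004,0.001,0],[0,0,0,0.006,-0.0004,0.001,0],[0,0,0,0.006,-0.0004,0.001,0],[0,0,0,0.006,-0.0004,0.001,0],[0,0,0,0.006,-0.0004,0.001,0]],
])

```text
clock: 10.05
tool_pos: [0.5283, 0.2162, 0.0501]
eef_rot: [0.732, 0.681, 0.0, -0.0]
contact_force: [-0.4, -0.1, 0.6]
opening: 0.006
```

```bash
python3 st.py
```

```text
rack 0.003 -0.0372 z 0.050090585861265254 want z 0.04777350016222768 yaw err -0.0007335737514928553 zaxis [ 9.36571418e-05  6.47910731e-04 -9.99999786e-01] F [-0.40697947 -0.08019216  0.56191049] 10.05
```

Call:
move_arm([
  [[0,0,0,0.005,-0.0004,0.001,0],[0,0,0,0.005,-0.0004,0,0],[0,0,0,0.005,-0.0004,0.001,0],[0,0,0,0.004,-0.0003,0,0],[0,0,0,0.003,-0.0002,0,0]],
])

```text
clock: 10.55
tool_pos: [0.5536, 0.214, 0.0524]
eef_rot: [0.733, 0.681, 0.001, 0.0]
contact_force: [0.4, 0.1, 0.2]
opening: 0.003
```

Call:
move_arm([
  [[0,0,0,0,0,0,0],[0,0,0,-0.01,0.001,0,0],[0,0,0,-0.01,0.001,0.02,0],[0,0,0,-0.02,0,0.04,0],[0,0,0,-0.02,0,0.04,0]],
])

```text
clock: 11.05
tool_pos: [0.4886, 0.2137, 0.1493]
eef_rot: [0.733, 0.68, -0.004, -0.001]
contact_force: [-0.1, 0.2, 0.1]
opening: 0.007
```

Call:
move_arm([
  [[0,0,0,-0.03,-0.01,0.02,0],[0,0,0,-0.03,-0.02,0,0],[0,0,0,-0.03,-0.02,0,0],[0,0,0,-0.02,-0.02,0,0],[0,0,0,0,0,0,0]],
])

```text
clock: 11.55
tool_pos: [0.3676, 0.1437, 0.1759]
eef_rot: [0.73, 0.683, -0.001, -0.001]
contact_force: [-0.0, -0.1, 0.3]
opening: 0.004
```

```bash
python3 st.py; python3 - <<'E'
from plant import r
import cv2,h,numpy as np
B=r.snapshot("side");A=r.snapshot("scene");b=B["frame"];w=A["frame"]
im=cv2.resize(b[150:290,140:340],None,fx=2,fy=2,interpolation=2);w=cv2.resize(w[160:300,170:370],None,fx=2,fy=2,interpolation=2)
cv2.imwrite("pics/g.png",cv2.hconcat([im,w])[:,:,::-1])
p=[.528,.2535,-.073]
for n,P in(("thick_tube",(.07,-.037,.05)),("thin_tube",(.076,.037,.042))):
  P=h.rackw(p,P)
  for C,S in((h.A,A),(h.B,B)):
    print(n,"home (col,row)",h.proj(C,P),"found (row,col)",[(np.round(d["centre"]).tolist(),round(d["score"],2)) for d in r.find_in(S,n)])
E
```

```text
rack -0.1519 -0.1212 z 0.17590452953769503 want z 0.02600061766156897 yaw err -0.005743927743053323 zaxis [-2.88345753e-03 -7.72357339e-04 -9.99995545e-01] F [-0.02075685 -0.09199352  0.2596587 ] 11.55
thick_tube home (col,row) [257.87985195 205.72975153] found (row,col) [([206.0, 261.0], 0.89), ([212.0, 304.0], 0.66)]
thick_tube home (col,row) [300.56459173 216.21702207] found (row,col) [([216.0, 303.0], 0.75), ([257.0, 311.0], 0.6)]
thin_tube home (col,row) [232.69060211 212.67208327] found (row,col) [([216.0, 239.0], 0.67), ([258.0, 329.0], 0.61)]
thin_tube home (col,row) [290.60408411 203.12204655] found (row,col) [([269.0, 224.0], 0.62), ([201.0, 290.0], 0.43)]
```

View pics/g.png

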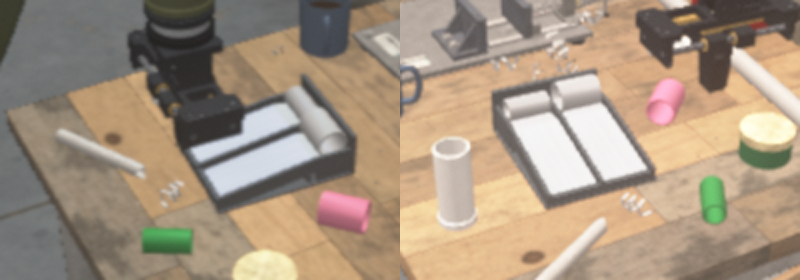

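Both tubes lie against the stop plate (right panel, thin about 527,105 and thick about 577,92). The other things have not moved, and the tool hangs clear at z = 0.18 m.

```bash
python3 -c "
from plant import r
print(r.finish_job())"
```

```text
the job is handed in; nothing more can be done
None
```

Both tubes are over the crest and resting against the stop plate. I pushed each one up its own gutter with the shut fingers: first the thin tube in the left gutter, then the thick one in the right. I handed the job in at about 12 s on the robot's clock, well under the 56 s limit.

**Tubes:** The last side and scene pictures show both tubes lying square against the plate. The thick tube was found within about 3 pixels of its predicted home place in both views. The thin tube was within about 2 pixels in the side view but about 7 pixels off in the scene view. I put that down to network and rack-fit error, since by eye it sits against the plate.

**Pushing force:** The wrist force read at the ends of the moves never passed about 2.5 N.

**Other things:** The flux tin, long offcut and headtube look unmoved. The dropout plate was outside the last crops and I did not check it again, but the arm never went near it. The tool finished clear of everything, about 0.18 m above the table.

**Rack position:** My camera fit of the rack had errors of up to 3 pixels, and I corrected its sideways position by about 4 mm from a wrist camera picture before pushing.

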